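Hold a dowel in the V jig

ROBOT

A 6-joint arm with a two-finger parallel gripper is mounted at the origin on the work surface. World frame = base frame: x ahead of the robot, y to its left, z up, the work surface at z = 0. Lengths are in mm, angles in rad, forces in N, time in s.
With the tool pointing down it reaches from about 300 to 875 mm from the base axis. Payload 4.2 kg.
Tool frame: the origin (TCP) lies midway between the tips of the shut fingers; the grasp point (between the pads) lies 19 mm behind it; z points along the fingers, y is the direction in which the jaws open and shut (so a half turn about z gives the same grasp; the last joint's range is limited). The gripper opens to 85 mm and grips with 20 to 120 N. Pads are 22 mm wide; open, the fingers measure 114 mm over their backs; the gripper's body (76 mm by 85 mm) begins 54 mm behind the grasp point. The pads swing forward as they close: fully open they stand 13 mm farther back than shut.
Start: joints at [1.294, 0.32, 1.565, -0, 1.257, -0.02], TCP at [146.044, 556.162, 195.738] pointing down, gripper open.
Joint ranges: [-3.11, 3.11], [-0.84, 2.01], [0.21, 2.61], [-1.34, 4.49], [0.05, 2.63], [-2.56, 2.56]. Speed limits (rad/s): [2.57, 2.57, 3.14, 3.14, 3.14, 3.14].

INTERFACE

Orientations are given as a 3x3 rotation matrix whose columns are the frame's x, y, z axes.
In Python, from station import get_state, get_image, sign_off gives the robot as it stands.
- The arm moves only by the tool arm_command, never from a script. Its argument "motion" is a list of rows, each a list of 3 entries, a list of its own where there are three numbers: the closure, from 0 (fully open) to 1 (shut), then the shift along the tool's x, y, z in units of 0.25 m (1.0 is 0.25 m), then the turn about the tool's z in units of pi/2 rad (1.0 is pi/2 rad). A call has 1 to 12 rows; each row is the pose to reach, as a shift and turn from the pose commanded when the call began, along the tool's axes at that moment; what a row does not reach only later rows make up. A row lasts 1/10 s, in which the tool goes at most 50 mm and 8.59 degrees, less where a joint would pass 70% of its speed; a pose out of reach is approached as far as the arm can. A call with a number of a shift or a turn outside -1 to 1 is refused whole. A call with a gripper value outside its range is refused whole. The fingers move at their own pace and stop on an object; "squeeze" is the grip in N (left out, the last holds). Time passes only in rows, so rows that repeat a pose let the fingers close. It gives the time, the measured TCP pose, the force and the opening at its end, in the units of the state.
- get_state(): the state, without advancing time (a new reading comes with each control period).
- get_image(name): name is "scene" or "top" or "wrist"; returns a dict with "pixels" (384x512x3 uint8, blue, green, red), "vertical_fov" (degrees; the focal length in pixels is half the picture's height over the tangent of half this angle, whatever the lens; pixels are square), "cx", "cy" (the principal point, pixels), "distortion" ([k1, k2, p1, p2, k3] as OpenCV has them; the pictures are not rectified), "R" (3x3) and "t" (3): a world point X has camera coordinates R X + t. Camera axes: x right, y down, z forward; pixel columns grow to the right and rows downward; lengths in mm; the calibration is good to about 2 mm. A picture is of the moment at which its call begins. There is no depth.
- sign_off(): hands the job in, once; it reports no verdict.
The state is a dict: "time_s": time; "joint_positions": joint angles; "qvel": joint speeds; "effort": joint torques, N m; "ee_pos": TCP position; "eef_rot": TCP orientation; "ft_force": force on the tool from outside, world axes, zero at the start; "moment": the same for the moment, N m; "finger_gap": opening from 0.0 (shut) to 1.0 (fully open).
Only numpy, scipy, OpenCV 4.12 (cv2) and the standard library are available. Lean on these libraries where they do the work, as an engineer would, in place of code of your own. Each camera call takes 0.05 s, during which the arm holds its last target. There are 200 camera calls.

TASK

Get the thick round dowel ready for drilling: of the three lengths of wood lying on the bench, take the thick round one (not the square batten or the thin rod) and lay it gently in the wooden V jig so that it beds down in both V saddles, with about the same length sticking out at each end. Then swing the jig's wooden strap by its knob across the dowel until it meets its stop pin, and leave it there.

Things in the scene. Friction and masses are not known exactly. Their poses are not given: they have to be found in the camera images.
- dowel: Pale wooden dowel, round, 32 mm in diameter, 180 mm long, about 0.1 kg, loose on the bench. Origin at its centre (16 mm above the bench as it lies); x axis along its length. Near it, about 105 mm apart, lie a square batten 32 x 32 x 180 mm and a thin rod 16 mm in diameter, 180 mm long, of the same wood.
- jig: Wooden V jig, fixed. Origin on the bench under the middle of the V; x along the V, y across, z up. Board 200 x 156 mm, 14 mm thick; two V saddles 40 mm long (x -75..-35 and 35..75), 68 wide, tops at z 44; a clear 70 mm gap between them for fingers. Bedded, the dowel's centre is at x 0, y 0, z 44.6. Strap pivot at x 55, y 58; steel stop pin 12 mm thick at x 36, y -50, 79 high.
- strap (a joint): Angle a of the strap about its upright pivot, rad: 0 = straight across the V at the stop pin (end of travel), growing anticlockwise from above, 2.1 at most. It points from the pivot along (sin a, -cos a) in the jig's x, y. Wooden bar 26 mm wide, z 64 to 79 mm, passing 3 mm over a bedded dowel, 114 mm long from the pivot. Stays where left; about 0.6 N at the knob turns it.
- strap_knob (a point): Round upright wooden knob on the strap, 24 mm in diameter, 90 mm from the pivot axis, standing from z 79 to z 115 mm above the bench. The point is on the knob's axis at z 97 mm, half way up; its axes turn with the strap and at angle 0 are parallel to the jig's.
There are look-alikes about, which are no part of the job. What is shaped like the dowel but blue, red or yellow is not meant.

How it is judged:
By the outcome, as a careful person would: the job done as asked, in the order asked, and still so for the second after the job is handed in, with the robot touching nothing.
It also fails if it takes over 45 s, if anything falls off the work surface, if the arm or the gripper's body presses on something with over 40 N, if the wrist force passes 120 N, or if a joint passes its speed limit or range.

## Working session

There is one attempt and no reset: what is moved stays moved. The work goes in short steps, Python scripts to look and compute and a tool call to move; the robot and the scene stay as the last step left them, time stands still between calls to the robot, and variables do not carry over. Pictures are saved under pics/ and viewed, about 8 in all and at most 12, crops included, and the job is handed in when it is done.

Besides the shell and the picture viewer there is one more tool, called by a JSON object that holds its "api" and its "payload", one argument or row to a line. arm_command: Moves the arm, as the interface text tells. Its arguments: {"type":"object","properties":{"motion":{"type":"array","items":{"type":"array"}},"squeeze":{"type":"number"}},"required":["motion"]}

```bash
mkdir -p pics; cat > h.py <<'E'
import numpy as np, cv2
from station import get_state, get_image, sign_off
def K(im):
    h,w=im["pixels"].shape[:2]; f=h/2/np.tan(np.radians(im["vertical_fov"])/2)
    return np.array([[f,0,im["cx"]],[0,f,im["cy"]],[0,0,1.]])
def unproj(im,uv,z):
    "pixels -> world points at height z"
    p=cv2.undistortPoints(np.array(uv,float).reshape(-1,1,2),K(im),np.array(im["distortion"],float)).reshape(-1,2)
    R=np.array(im["R"]);t=np.array(im["t"]).ravel(); c=-R.T@t
    d=np.c_[p,np.ones(len(p))]@R
    return c+d*((z-c[2])/d[:,2])[:,None]
def proj(im,X):
    return cv2.projectPoints(np.array(X,float).reshape(-1,1,3),cv2.Rodrigues(np.array(im["R"],float))[0],np.array(im["t"],float).ravel(),K(im),np.array(im["distortion"],float))[0].reshape(-1,2)
E
python3 - <<'E'
from h import *
import pickle
s=get_state(); print(s)
for n in("scene","top"):
    im=get_image(n); pickle.dump(im,open(n+".pkl","wb")); 
    print(n,im["vertical_fov"],-np.array(im["R"]).T@np.array(im["t"]).ravel(),im["distortion"])
    cv2.imwrite(f"pics/{n}0.png",cv2.resize(im["pixels"],(800,600),interpolation=cv2.INTER_CUBIC))
E
```

```text
{'time_s': 0.0, 'joint_positions': array([ 1.29399700e+00,  3.20315084e-01,  1.56568142e+00, -1.77042080e-05,
        1.25740911e+00, -1.99913926e-02]), 'qvel': array([-0.00129993, -0.00128102,  0.00063394,  0.00112039,  0.0013364 ,
       -0.0002888 ]), 'effort': array([-2.75817132e-03, -4.15520954e+01, -2.34158742e+01, -2.95622331e-04,
        8.41409405e-03, -1.46322293e-05]), 'ee_pos': array([145.89806767, 555.61877105, 194.8680807 ]), 'eef_rot': array([[-9.67207058e-01,  2.53988735e-01, -4.79240229e-04],
       [ 2.53989186e-01,  9.67205478e-01, -1.74854735e-03],
       [ 1.94124453e-05, -1.81292917e-03, -9.99998356e-01]]), 'ft_force': array([ 0.0385085 , -0.03013825, -1.09724855]), 'moment': array([ 0.04484472,  0.03576013, -0.04097605]), 'finger_gap': 1.0031730663545013}
scene 54.864479582616084 [ 992.94944949 -381.68457546  683.39107744] [-0.07479059  0.          0.          0.          0.        ]
top 54.32490205374768 [338.10408509  23.23916932 917.21072033] [-0.01605872  0.          0.          0.          0.        ]
```

View pics/top0.png

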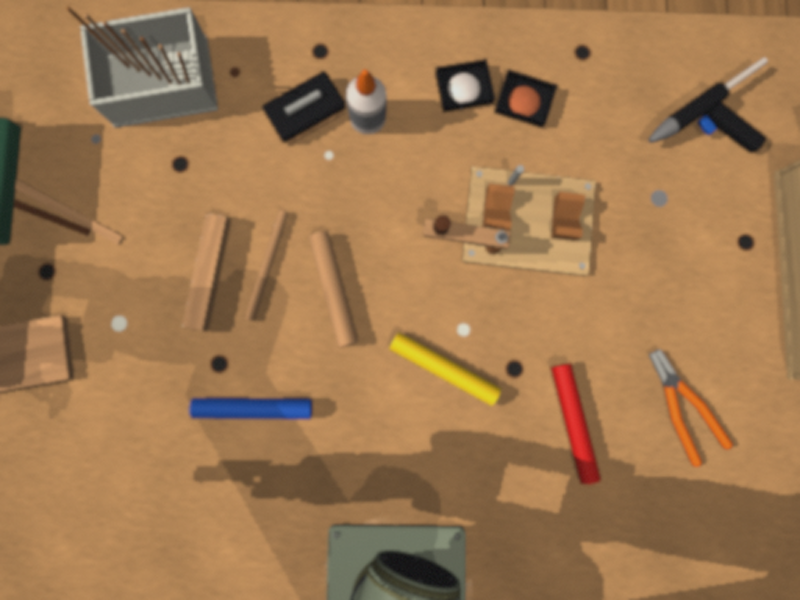

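View pics/scene0.png

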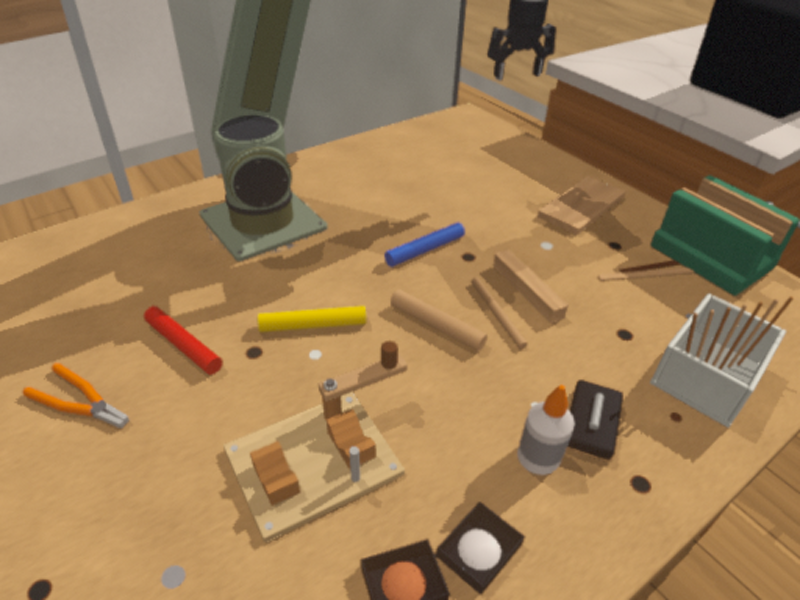

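Top view (800×600): candidates are the square batten (208,270, flat faces), thin rod (268,265), thick round one (333,287), and coloured blue (250,408), yellow (445,368) and red (576,423). I choose (333,287). The jig is around (530,220), the strap pivot at (502,238) and the knob at (442,225).

```bash
python3 - <<'E'
import pickle,cv2,numpy as np
im=pickle.load(open("top.pkl","rb"))["pixels"]
a=im[125:235,115:245]; b=im[95:185,260:390]
A=cv2.resize(a,None,fx=5,fy=5,interpolation=cv2.INTER_CUBIC)[:,:]
B=cv2.resize(b,None,fx=6,fy=6,interpolation=cv2.INTER_CUBIC)
for I,u0,v0,k in((A,115,125,5),(B,260,95,6)):
    for u in range(-(-u0//10)*10,u0+I.shape[1]//k,10):
        x=(u-u0)*k; cv2.line(I,(x,0),(x,5),(255,255,255),1); cv2.putText(I,str(u),(x,16),0,.35,(255,255,255),1)
    for v in range(-(-v0//10)*10,v0+I.shape[0]//k,10):
        y=(v-v0)*k; cv2.line(I,(0,y),(5,y),(255,255,255),1); cv2.putText(I,str(v),(6,y+4),0,.35,(255,255,255),1)
cv2.imwrite("pics/cA.png",A);cv2.imwrite("pics/cB.png",B)
E
```

```text
(no output)
```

View pics/cA.png

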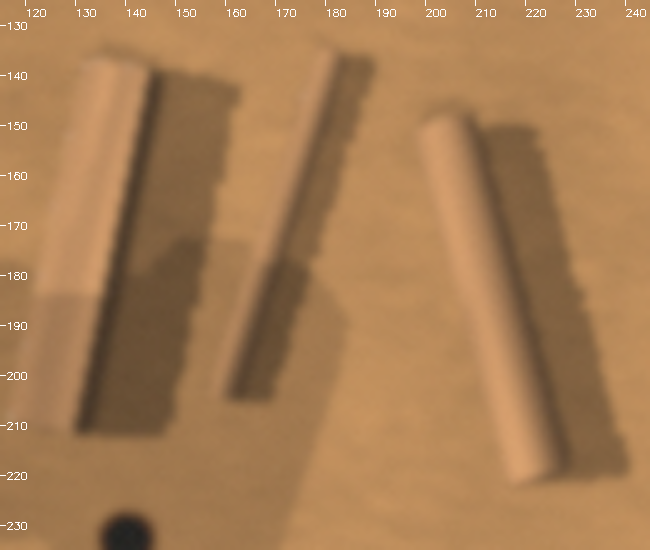

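View pics/cB.png

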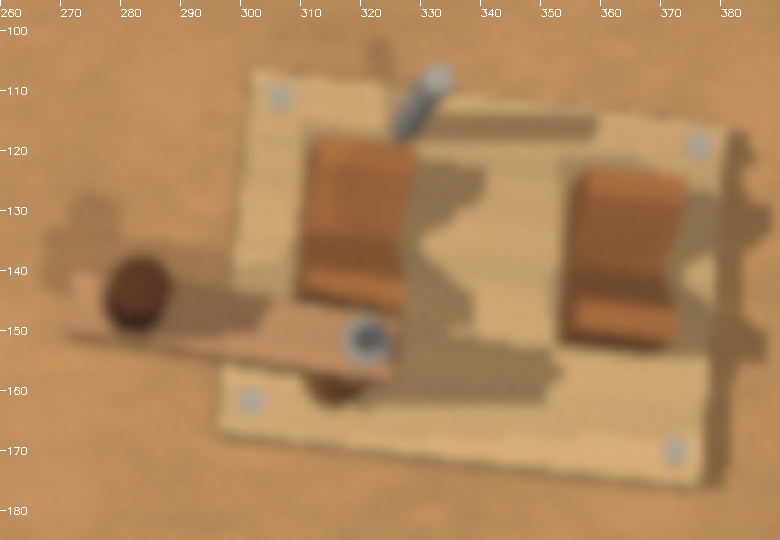

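```bash
cat > m.py <<'E'
from h import *
import pickle
from scipy.optimize import least_squares
im=pickle.load(open("top.pkl","rb"))
P=unproj(im,[(204.5,152),(219.3,216),(212,184.5),(203.8,148.8),(220.3,220.2)],16)
print("dowel",P.round(1),"len",np.linalg.norm(P[3]-P[4]),"yaw",np.arctan2(*(P[0]-P[1])[1::-1]))
J=np.array([(100,-78,14),(-100,-78,14),(-100,78,14),(100,78,14),(36,-50,79)],float)
uv=np.array([(301,106),(379.5,116),(376,176),(295.5,167),(332,107.5)])
def W(p,X): c,s=np.cos(p[2]),np.sin(p[2]); return np.c_[p[0]+c*X[:,0]-s*X[:,1],p[1]+s*X[:,0]+c*X[:,1],X[:,2]]
r=least_squares(lambda p:(proj(im,W(p,J))-uv).ravel(),[500,-60,1.5]); p=r.x
print("jig",p.round(3),r.fun.reshape(-1,2).round(1))
print("saddles mid",proj(im,W(p,np.array([[55,0,30],[-55,0,30],[55,58,80]]))).round(1))
k=unproj(im,[(282.8,142)],110)[0]; piv=W(p,np.array([[55,58,0.]]))[0]
d=k-piv; print("knob",k,"pivot",piv,"r",np.hypot(*d[:2]),"a",np.arctan2(d[1],d[0])-p[2]+np.pi/2)
E
python3 m.py
```

```text
dowel [[538.3 126.7  16. ]
 [382.2  86.3  16. ]
 [458.2 106.   16. ]
 [546.2 128.7  16. ]
 [372.2  83.6  16. ]] len 179.76638414588967 yaw 0.2538171808489065
jig [ 575.647 -203.367    1.473] [[ 0.3 -0.7]
 [ 0.8 -1.3]
 [-0.3 -0.4]
 [-0.4 -0.8]
 [-0.4  3. ]]
saddles mid [[317.5 135.8]
 [362.1 141.1]
 [319.3 154.6]]
knob [543.46560342 -56.07112847 110.        ] pivot [ 523.31381773 -142.94976058    0.        ] r 89.18515113375541 a 1.4409877478115378
```

```bash
cat >> m.py <<'E'
sc=pickle.load(open("scene.pkl","rb"))
def over(im,box,k,p,name):
    u0,v0,u1,v1=box; I=cv2.resize(im["pixels"][v0:v1,u0:u1],None,fx=k,fy=k,interpolation=cv2.INTER_CUBIC)
    def poly(pts,c):
        q=proj(im,W(p,np.array(pts,float))); q=((q-[u0,v0]+.5)*k).astype(np.int32); cv2.polylines(I,[q],False,c,1,cv2.LINE_AA)
    poly([(100,-78,14),(-100,-78,14),(-100,78,14),(100,78,14),(100,-78,14)],(255,0,0))
    for s in(1,-1): 
        for y in (-34,34): poly([(35*s,y,14),(35*s,y,44),(75*s,y,44),(75*s,y,14)],(0,255,0))
    poly([(36,-50,14),(36,-50,79)],(0,0,255)); poly([(55,58,14),(55,58,79)],(0,0,255))
    for u in range(-(-u0//10)*10,u1,10): cv2.putText(I,str(u),((u-u0)*k,10),0,.33,(255,255,255),1); cv2.line(I,((u-u0)*k,10),((u-u0)*k,15),(255,255,255),1)
    for v in range(-(-v0//10)*10,v1,10): cv2.putText(I,str(v),(6,(v-v0)*k+4),0,.33,(255,255,255),1); cv2.line(I,(0,(v-v0)*k),(5,(v-v0)*k),(255,255,255),1)
    cv2.imwrite("pics/"+name,I)
E
cat > o1.py <<'E'
from m import *
over(sc,(140,215,265,350),6,p,"o_scene.png")
E
python3 o1.py >/dev/null; python3 -c "
import cv2;I=cv2.imread('pics/o_scene.png');print(I.shape);cv2.imwrite('pics/o_scene.png',I[:600,:])"; sed -i 's/^/ /;s/^ //' m.py
```

```text
(810, 750, 3)
```

```bash
sed -i 's/215,265,350),6/218,268,348),4/' o1.py; sed -i 's/(140/(138/;s/,4,p/,4,p/' o1.py; python3 o1.py>/dev/null; python3 -c "
from m import *
over(top if 0 else im,(290,100,384,180),4,p,'o_top.png')
a=cv2.imread('pics/o_scene.png');b=cv2.imread('pics/o_top.png')[:, :280];print(a.shape,b.shape)
" >/dev/null; python3 - <<'E'
from m import *
over(im,(290,98,384,182),4,p,'o_top.png')
a=cv2.imread('pics/o_scene.png');b=cv2.imread('pics/o_top.png')
c=np.zeros((520,800,3),np.uint8); b=cv2.resize(b,None,fx=.73,fy=.73); c[:a.shape[0],:a.shape[1]]=a; c[:b.shape[0],a.shape[1]:a.shape[1]+b.shape[1]]=b
cv2.imwrite('pics/o.png',c)
E
```

```text
dowel [[538.3 126.7  16. ]
 [382.2  86.3  16. ]
 [458.2 106.   16. ]
 [546.2 128.7  16. ]
 [372.2  83.6  16. ]] len 179.76638414588967 yaw 0.2538171808489065
jig [ 575.647 -203.367    1.473] [[ 0.3 -0.7]
 [ 0.8 -1.3]
 [-0.3 -0.4]
 [-0.4 -0.8]
 [-0.4  3. ]]
saddles mid [[317.5 135.8]
 [362.1 141.1]
 [319.3 154.6]]
knob [543.46560342 -56.07112847 110.        ] pivot [ 523.31381773 -142.94976058    0.        ] r 89.18515113375541 a 1.4409877478115378
```

View pics/o.png

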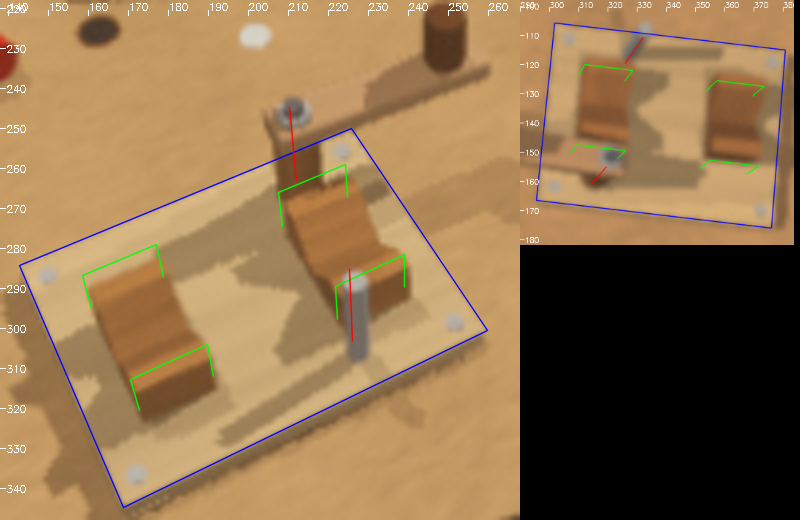

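```bash
cat > m2.py <<'E'
from m import *
print("-----")
B=[(100,-78),(-100,-78),(-100,78),(100,78)]
S=[(36,-50,79),(-75,34,44),(-35,34,44),(-75,-34,44),(-35,-34,44),(35,34,44),(35,-34,44),(75,-34,44),(75,34,44)]
us=np.array([(226,286),(160,290.5),(178.5,283),(172,316),(190.2,308),(208.7,268.7),(222.2,291.7),(239.7,282.5),(225.5,261)])-.4
T=[(36,-50,79),(75,-34,44),(35,-34,44),(-35,-34,44),(-75,-34,44)]
ut=np.array([(332,107.5),(313,117),(329,120),(357.5,123.3),(374.7,124.7)])-.4
ub=uv[:4]-.4
def res(q):
    X=np.array([(x+q[3],y+q[4],14) for x,y in B])
    return np.concatenate([proj(im,W(q,X))-ub,proj(sc,W(q,np.array(S,float)))-us,proj(im,W(q,np.array(T,float)))-ut])
r=least_squares(lambda q:res(q).ravel(),[*p,0,0],loss="soft_l1"); q=r.x
print("jig",q.round(3)); print(res(q).round(1).tolist())
piv=W(q,np.array([[55,58,0.]]))[0]; k=unproj(im,[(282.4,141.6)],112)[0]; d=k-piv
print("piv",piv,"knob",k,"r",np.hypot(*d[:2]),"a",np.arctan2(d[1],d[0])-q[2]+np.pi/2)
P=unproj(im,np.array([(204.5,152),(219.3,216),(212,184.5)])-.4,16); print("dowel",P.round(1))
# scene check of dowel: projected ends
yaw=np.arctan2(*(P[0]-P[1])[1::-1]); c=P[2]; u=np.array([np.cos(yaw),np.sin(yaw),0])
print("yaw",yaw,"scene ends x1.5625",((proj(sc,[c+90*u,c-90*u])+.5)*1.5625).round(1))
E
python3 m2.py | sed -n '/-----/,$p'
```

```text
-----
jig [ 582.448 -205.001    1.481    2.193    7.916]
[[-0.0, 0.3], [0.4, -0.9], [-0.1, 0.1], [-0.3, 0.3], [0.5, 1.8], [-0.7, -0.8], [-0.8, -1.2], [-0.3, -0.1], [0.7, -1.0], [-0.4, -0.3], [0.7, 0.4], [0.5, 1.5], [-0.5, 0.2], [0.5, 0.7], [-0.4, 0.6], [0.0, -0.5], [0.2, -0.7], [-0.6, -0.3]]
piv [ 529.61367439 -145.02166948    0.        ] knob [543.84094045 -54.98501772 112.        ] r 91.15379179993357 a 1.5038610267705061
dowel [[539.2 127.8  16. ]
 [383.2  87.3  16. ]
 [459.2 107.   16. ]]
yaw 0.25391132896145474 scene ends x1.5625 [[482.8 344.2]
 [397.9 296.6]]
```

```bash
cat > plan.py <<'E'
import sys,json,os,numpy as np
# plan.py t x y z yaw -> units to go ; plan.py d sx sy sz turn -> record a sent shift
F="cmd.json"; c=json.load(open(F)) if os.path.exists(F) else [146.044,556.162,195.738,1.314]
a=list(map(float,sys.argv[2:])); y=np.array([np.cos(c[3]),np.sin(c[3])]); x=np.array([-y[1],y[0]])
if sys.argv[1]=="d":
    c=[*(np.array(c[:2])+250*(a[0]*x+a[1]*y)),c[2]-250*a[2],c[3]-a[3]*np.pi/2]; json.dump([float(v) for v in c],open(F,"w")); print(np.round(c,3))
else:
    d=np.array(a[:2])-c[:2]; print(np.round([d@x/250,d@y/250,(c[2]-a[2])/250,(c[3]-a[3])/(np.pi/2)],3), "mm",np.linalg.norm(d).round(1))
E
python3 plan.py d -0.834 -0.71 0 -0.325; python3 plan.py t 459.2 107 130 1.825
```

```text
[302.625 331.527 195.738   1.825]
[-0.381 -1.027  0.263 -0.   ] mm 273.7
```

{"api": "arm_command", "payload": {
  "motion": [
    [0,[-0.834,-0.71,0],-0.325],
    [0,[-0.834,-0.71,0],-0.325],
    [0,[-0.834,-0.71,0],-0.325],
    [0,[-0.834,-0.71,0],-0.325],
    [0,[-0.834,-0.71,0],-0.325],
    [0,[-0.834,-0.71,0],-0.325],
    [0,[-0.834,-0.71,0],-0.325]
  ],
  "squeeze": 30
}}

```text
time_s: 0.8
ee_pos: [303.9, 328.6, 195.6]
eef_rot: [[-0.969, -0.247, 0.0], [-0.247, 0.969, -0.001], [0.0, -0.001, -1.0]]
ft_force: [-0.7, -0.3, 1.1]
finger_gap: 1.002
```

{"api": "arm_command", "payload": {
  "motion": [
    [0,[-0.381,-1.0,0.263],0],
    [0,[-0.381,-1.0,0.263],0],
    [0,[-0.381,-1.0,0.263],0],
    [0,[-0.381,-1.0,0.263],0],
    [0,[-0.381,-1.0,0.263],0],
    [0,[-0.381,-1.0,0.263],0],
    [0,[-0.381,-1.0,0.263],0],
    [0,[-0.381,-1.0,0.263],0],
    [0,[-0.381,-1.0,0.263],0]
  ]
}}

```text
time_s: 1.7
ee_pos: [457.1, 114.6, 130.1]
eef_rot: [[-0.968, -0.252, -0.0], [-0.252, 0.968, 0.001], [0.0, 0.001, -1.0]]
ft_force: [0.1, 0.1, -0.4]
finger_gap: 0.996
```

```bash
python3 plan.py d -0.381 -1.0 0.263 0; python3 - <<'E'
from h import *
im=get_image("wrist"); s=get_state(); print(s["ee_pos"],s["eef_rot"][:,1])
I=im["pixels"].copy()
yaw=.2539;c=np.array([459.2,107,16]);u=np.array([np.cos(yaw),np.sin(yaw),0]);n=np.array([-u[1],u[0],0])
q=proj(im,[c+90*u+16*n,c+90*u-16*n,c-90*u-16*n,c-90*u+16*n]); print(q.round(1))
cv2.polylines(I,[q.astype(np.int32)],True,(255,0,0),1)
cv2.imwrite("pics/w1.png",I)
E
```

```text
[457.576 113.438 129.988   1.825]
[457.09020317 114.71427605 130.19819716] [-2.52746589e-01  9.67532396e-01  4.74636195e-04]
[[267.7 264.3]
 [235.  264.3]
 [230.3  69.1]
 [269.4  69.1]]
```

View pics/w1.png

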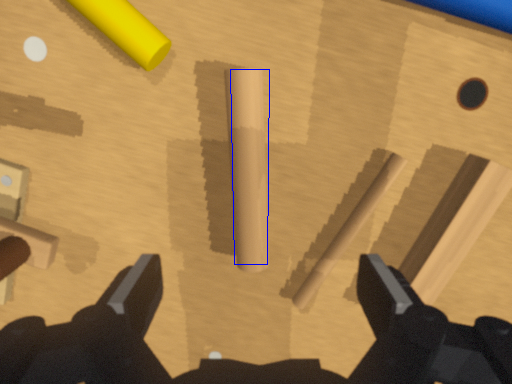

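The wrist view shows the thick round dowel at u≈250, v 68–268, matching the projected outline. The thin rod (350,230) and batten (450,230) are clear of the fingers.

```bash
python3 plan.py t 459.2 107 3 1.825
```

```text
[ 0.    -0.027  0.508 -0.   ] mm 6.6
```

{"api": "arm_command", "payload": {
  "motion": [
    [0,[0,-0.027,0.1],0],
    [0,[0,-0.027,0.25],0],
    [0,[0,-0.027,0.38],0],
    [0,[0,-0.027,0.46],0],
    [0,[0,-0.027,0.5],0],
    [0,[0,-0.027,0.508],0],
    [0,[0,-0.027,0.508],0],
    [1,[0,-0.027,0.508],0],
    [1,[0,-0.027,0.508],0],
    [1,[0,-0.027,0.508],0],
    [1,[0,-0.027,0.508],0],
    [1,[0,-0.027,0.508],0]
  ]
}}

```text
time_s: 2.95
ee_pos: [459.4, 106.9, 3.1]
eef_rot: [[-0.968, -0.251, 0.0], [-0.251, 0.968, 0.0], [-0.0, 0.0, -1.0]]
ft_force: [0.0, -0.3, 0.2]
finger_gap: 0.144
```

```bash
python3 plan.py d 0 -0.027 0.508 0; python3 -c "
from h import *
s=get_state();print(s['ee_pos'],s['finger_gap'],s['ft_force'],s['time_s'])"
```

```text
[459.27  106.904   2.988   1.825]
[459.36868665 106.88267128   3.14736328] 0.14405575309040095 [ 0.02654771 -0.32424169  0.21916647] 2.95
```

{"api": "arm_command", "payload": {
  "motion": [
    [1,[0,0,0],0],
    [1,[0,0,0],0],
    [1,[0,0,0],0]
  ]
}}

```text
time_s: 3.25
ee_pos: [459.3, 106.9, 2.9]
eef_rot: [[-0.968, -0.251, -0.0], [-0.251, 0.968, 0.0], [0.0, 0.0, -1.0]]
ft_force: [0.7, -0.2, 0.5]
finger_gap: -0.002
```

```bash
python3 - <<'E'
from h import *
im=get_image("wrist"); s=get_state(); print(s["ee_pos"],s["finger_gap"],s["ft_force"],s["time_s"])
cv2.imwrite("pics/w2.png",im["pixels"])
E
```

```text
[459.25530634 106.89171338   2.91246805] -0.0011545039960512182 [-0.25292016 -0.02137357  0.43279354] 3.3
```

View pics/w2.png

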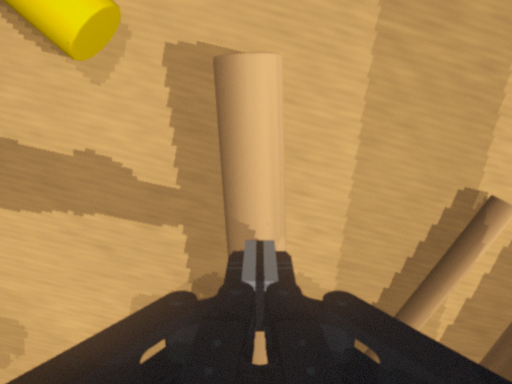

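```bash
python3 - <<'E'
from h import *
im=get_image("wrist"); s=get_state()
yaw=.2539;c=np.array([459.2,107,16]);u=np.array([np.cos(yaw),np.sin(yaw),0])
print(-np.array(im["R"]).T@np.array(im["t"]).ravel(),"\n",im["R"])
print(proj(im,[c+90*u,c-90*u,c,s["ee_pos"],s["ee_pos"]+[0,0,50]]).round(1))
# dowel ends from w1-like measure in current image
print(unproj(im,[(248,55),(257,250)],20))
E
```

```text
[384.1881243   87.24706987 181.85248271] 
 [[-2.50189756e-01  9.68196704e-01  4.78730287e-04]
 [ 9.22259772e-01  2.38168731e-01  3.04487387e-01]
 [ 2.94689666e-01  7.66211387e-02 -9.52516248e-01]]
[[260.  366.8]
 [259.8  56.5]
 [259.9 235.7]
 [259.7 226. ]
 [259.8 272. ]]
[[373.10121254  79.1941299   20.        ]
 [465.84953099 107.11128033  20.        ]]
```

```bash
python3 - <<'E'
from h import *
im=get_image("scene"); t=get_image("top")
c=proj(im,[459,107,16])[0].astype(int); print(c, proj(t,[459,107,16]))
a=cv2.resize(im["pixels"][c[1]-55:c[1]+55,c[0]-60:c[0]+60],None,fx=4,fy=4,interpolation=cv2.INTER_CUBIC)
b=cv2.resize(t["pixels"][130:240,170:250],None,fx=4,fy=4,interpolation=cv2.INTER_CUBIC)
cv2.imwrite("pics/s2.png",np.hstack([a,b]))
E
```

```text
[280 203] [[211.6028666  184.18375175]]
```

View pics/s2.png

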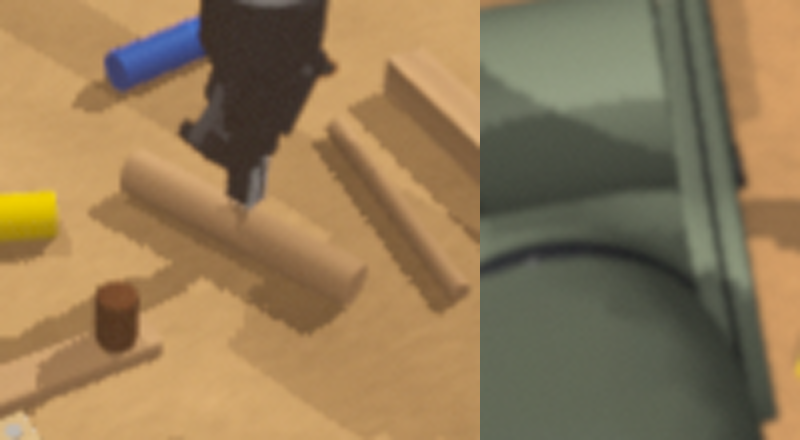

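```bash
python3 - <<'E'
from h import *
im=get_image("wrist"); s=get_state(); sc=get_image("scene")
print(s["joint_positions"],s["effort"],s["ft_force"],s["moment"])
yaw=.2539;c=np.array([459.2,107,16]);u=np.array([np.cos(yaw),np.sin(yaw),0]);n=np.array([-u[1],u[0],0])
for z in(0,16): print(proj(im,[c-90*u+16*n,c-90*u-16*n,c-0*u+16*n,c-0*u-16*n]+np.array([0,0,z])).round(1).tolist())
o=proj(sc,[459,107,16])[0].astype(int)-[60,55]
print("tcp in scene crop, z 3,20,32:",((proj(sc,[s["ee_pos"]+[0,0,d] for d in(0,17,29)])-o+.5)*4).round(0).tolist())
# two-edge fit of the dowel in wrist image at z=16 (silhouette)
print(unproj(im,[(214,60),(281,60),(229,235),(285,235)],16).round(1))
E
```

```text
[ 2.04272830e-01  3.79674066e-01  2.05381629e+00  1.28525590e-04
  7.08142916e-01 -1.62031471e+00] [-6.70285190e-04 -3.65379417e+01 -1.51920140e+01  1.50232968e-04
  4.86286208e-04  3.78081481e-06] [-0.04305313  0.0985766  -0.80044486] [-0.00827446  0.01203378 -0.01792634]
[[294.6, 56.5], [225.0, 56.5], [289.6, 235.7], [230.2, 235.7]]
[[298.5, 53.4], [221.2, 53.5], [292.4, 249.5], [227.5, 249.6]]
tcp in scene crop, z 3,20,32: [[241.0, 240.0], [243.0, 221.0], [244.0, 208.0]]
[[378.8  64.4  16. ]
 [371.1  94.2  16. ]
 [463.   90.8  16. ]
 [455.4 120.   16. ]]
```

```bash
python3 - <<'E'
from h import *
import pickle
sc=pickle.load(open("scene.pkl","rb"))
T=np.array([146.0,555.9,195.3]);y=np.array([.254,.967,0])
for z in(0,13,30,45): print(z,((proj(sc,[T+42.5*y+[0,0,z],T-42.5*y+[0,0,z]])+.5)*1.5625).round(0).tolist())
im=get_image("wrist"); I=im["pixels"]
# dowel edges along several rows in wrist view
g=cv2.GaussianBlur(I,(3,3),0).astype(int)
for v in(70,120,170,220): print(v,[(u,g[v,u].tolist()) for u in range(204,232,4)],[(u,g[v,u].tolist()) for u in range(272,296,4)])
E
```

```text
0 [[531.0, 98.0], [497.0, 102.0]]
13 [[532.0, 92.0], [498.0, 96.0]]
30 [[533.0, 84.0], [499.0, 88.0]]
45 [[534.0, 78.0], [500.0, 81.0]]
70 [(204, [69, 118, 156]), (208, [70, 117, 155]), (212, [66, 112, 149]), (216, [59, 95, 127]), (220, [66, 105, 140]), (224, [73, 116, 153]), (228, [78, 123, 164])] [(272, [120, 181, 225]), (276, [117, 176, 220]), (280, [114, 173, 217]), (284, [100, 165, 208]), (288, [98, 162, 206]), (292, [96, 159, 202])]
120 [(204, [72, 122, 160]), (208, [72, 121, 160]), (212, [71, 120, 158]), (216, [67, 114, 150]), (220, [60, 96, 129]), (224, [68, 107, 143]), (228, [74, 117, 155])] [(272, [118, 176, 222]), (276, [118, 178, 222]), (280, [114, 172, 216]), (284, [104, 167, 210]), (288, [101, 166, 210]), (292, [100, 164, 208])]
170 [(204, [68, 118, 157]), (208, [69, 117, 155]), (212, [68, 117, 155]), (216, [69, 118, 156]), (220, [67, 110, 148]), (224, [61, 97, 131]), (228, [71, 110, 147])] [(272, [114, 173, 217]), (276, [114, 174, 218]), (280, [111, 168, 212]), (284, [103, 163, 206]), (288, [98, 161, 204]), (292, [98, 162, 204])]
220 [(204, [69, 119, 157]), (208, [73, 122, 160]), (212, [71, 120, 159]), (216, [72, 120, 158]), (220, [73, 121, 159]), (224, [67, 110, 147]), (228, [61, 97, 130])] [(272, [112, 170, 214]), (276, [109, 167, 210]), (280, [108, 165, 209]), (284, [102, 160, 203]), (288, [103, 170, 213]), (292, [104, 170, 213])]
```

The fingers shut above the dowel. Scene and wrist views put the real fingertips about 28 mm higher than the reported TCP, and the dowel turned slightly. I'll re-measure the dowel and descend deeper under force watch.

```bash
python3 - <<'E'
from h import *
im=get_image("wrist"); 
P=unproj(im,[(248.5,70),(256,220),(247.8,56.5)],16); u=(P[1]-P[0]);u/=np.linalg.norm(u)
print("yaw",np.arctan2(u[1],u[0]),"centre",P[2]+90*u, "tool yaw want",np.arctan2(u[1],u[0])+np.pi/2, get_state()["time_s"])
E
python3 plan.py t 460 104 30 1.78
```

```text
yaw 0.2963318132952996 centre [459.56683822 105.35611264  16.        ] tool yaw want 1.8671281400901962 3.65
[ 0.    -0.012 -0.108  0.028] mm 3.0
```

{"api": "arm_command", "payload": {
  "motion": [
    [0,[0,-0.006,-0.04],-0.027],
    [0,[0,-0.006,-0.04],-0.027],
    [0,[0,-0.006,-0.04],-0.027],
    [0,[0,-0.006,-0.04],-0.027],
    [0,[0,-0.006,-0.04],-0.027],
    [0,[0,-0.006,-0.04],-0.027],
    [0,[0,-0.006,0.0],-0.027],
    [0,[0,-0.006,0.03],-0.027],
    [0,[0,-0.006,0.05],-0.027],
    [0,[0,-0.006,0.06],-0.027],
    [0,[0,-0.006,0.06],-0.027]
  ]
}}

```text
time_s: 4.75
ee_pos: [459.3, 105.4, -12.6]
eef_rot: [[-0.956, -0.292, -0.001], [-0.292, 0.956, -0.0], [0.001, 0.0, -1.0]]
ft_force: [-0.2, -0.6, -0.2]
finger_gap: 1.004
```

```bash
python3 plan.py d 0 -0.006 0.06 -0.027; python3 - <<'E'
from h import *
im=get_image("scene"); s=get_state(); print(s["ee_pos"],s["finger_gap"],s["ft_force"])
w=get_image("wrist")
a=cv2.resize(im["pixels"][148:258,220:340],None,fx=3.3,fy=3.3,interpolation=cv2.INTER_CUBIC)
b=cv2.resize(w["pixels"],(480,360)); b=cv2.copyMakeBorder(b,0,a.shape[0]-360,0,0,0)
cv2.imwrite("pics/s3.png",np.hstack([a,b])[:,:800])
E
```

```text
[459.646 105.452 -12.012   1.867]
[459.58445318 105.45940861 -12.29285517] 1.0047053945436113 [-0.01392975  0.37385201  0.05573254]
```

View pics/s3.png

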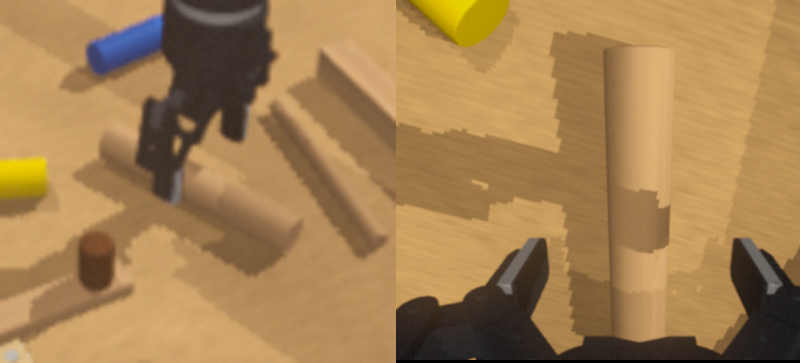

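```bash
python3 - <<'E'
from h import *
im=get_image("scene")
for z in (0,10,20,30,40): print(z,((proj(im,[[472,64.8,z],[447.2,146,z]])-[220,148]+.5)*3.3).round(0).tolist())
E
```

```text
0 [[167.0, 231.0], [226.0, 174.0]]
10 [[168.0, 222.0], [227.0, 165.0]]
20 [[169.0, 212.0], [228.0, 156.0]]
30 [[169.0, 203.0], [230.0, 147.0]]
40 [[170.0, 194.0], [231.0, 138.0]]
```

{"api": "arm_command", "payload": {
  "motion": [
    [0,[0,0,0.02],0],
    [0,[0,0,0.04],0],
    [0,[0,0,0.055],0],
    [0,[0,0,0.064],0],
    [1,[0,0,0.064],0],
    [1,[0,0,0.064],0],
    [1,[0,0,0.064],0],
    [1,[0,0,0.064],0],
    [1,[0,0,0.064],0],
    [1,[0,0,0.064],0],
    [1,[0,0,0.064],0],
    [1,[0,0,0.064],0]
  ]
}}

```text
time_s: 6.1
ee_pos: [459.8, 105.5, -27.8]
eef_rot: [[-0.956, -0.292, 0.001], [-0.292, 0.956, 0.0], [-0.001, 0.0, -1.0]]
ft_force: [-1.3, 0.2, 6.3]
finger_gap: 0.365
```

```bash
python3 plan.py d 0 0 0.064 0; python3 plan.py t 459.6 105.4 100 1.867
```

```text
[459.646 105.452 -28.012   1.867]
[ 0.    -0.    -0.512 -0.   ] mm 0.1
```

{"api": "arm_command", "payload": {
  "motion": [
    [1,[0,0,-0.05],0],
    [1,[0,0,-0.2],0],
    [1,[0,0,-0.4],0],
    [1,[0,0,-0.512],0],
    [1,[0,0,-0.512],0.1],
    [1,[0,0,-0.512],0.2],
    [1,[0,0,-0.512],0.3],
    [1,[0,0,-0.512],0.4],
    [1,[0,0,-0.512],0.4]
  ]
}}

```text
time_s: 7.0
ee_pos: [459.3, 105.3, 99.5]
eef_rot: [[-0.945, 0.327, -0.001], [0.327, 0.945, -0.0], [0.001, -0.0, -1.0]]
ft_force: [0.7, -0.1, -0.5]
finger_gap: 0.356
```

```bash
python3 plan.py d 0 0 -0.512 0.4; python3 plan.py t 582.4 -205 100 -0.09
```

```text
[459.646 105.452  99.988   1.239]
[-0.869 -1.014 -0.     0.846] mm 333.8
```

{"api": "arm_command", "payload": {
  "motion": [
    [1,[-0.1,-0.1,0],0.08],
    [1,[-0.22,-0.25,0],0.16],
    [1,[-0.35,-0.4,0],0.25],
    [1,[-0.48,-0.55,0],0.34],
    [1,[-0.6,-0.7,0],0.43],
    [1,[-0.72,-0.83,0],0.52],
    [1,[-0.81,-0.93,0],0.61],
    [1,[-0.86,-0.98,0],0.7],
    [1,[-0.869,-1.0,0],0.78],
    [1,[-0.869,-1.0,0],0.83],
    [1,[-0.869,-1.0,0],0.846],
    [1,[-0.869,-1.0,0],0.846]
  ]
}}

```text
time_s: 8.2
ee_pos: [583.3, -201.6, 99.5]
eef_rot: [[0.088, 0.996, -0.001], [0.996, -0.088, 0.0], [0.0, -0.001, -1.0]]
ft_force: [-0.3, -0.3, -0.4]
finger_gap: 0.362
```

```bash
python3 plan.py d -0.869 -1.0 0 0.846; python3 plan.py t 582.4 -205 20 -0.09; cat > look.py <<'E'
from m2 import *
import sys
s=get_state(); print("#",s["ee_pos"].round(1),s["ft_force"].round(1),s["finger_gap"])
sc=get_image("scene"); t=get_image("top"); w=get_image("wrist")
zc=float(sys.argv[2])
def draw(im,box,k):
    u0,v0,u1,v1=box; I=cv2.resize(im["pixels"][v0:v1,u0:u1],None,fx=k,fy=k,interpolation=cv2.INTER_CUBIC)
    for u in range(-(-u0//10)*10,u1,10): X=int((u-u0+.5)*k);cv2.putText(I,str(u),(X,9),0,.3,(255,255,255),1); cv2.line(I,(X,9),(X,13),(255,255,255),1)
    for v in range(-(-v0//10)*10,v1,10): Y=int((v-v0+.5)*k);cv2.putText(I,str(v),(6,Y+4),0,.3,(255,255,255),1); cv2.line(I,(0,Y),(5,Y),(255,255,255),1)
    ax=W(q,np.array([[-90,0,zc],[90,0,zc]],float)); pp=(((proj(im,ax)-[u0,v0])+.5)*k).astype(int)
    for e in pp: cv2.circle(I,tuple(int(v) for v in e),3,(255,0,0),-1)
    return I
a=draw(sc,(130,175,265,325),3.6); a=a[:540]; b=cv2.resize(w["pixels"],(312,234)); b2=draw(t,(260,85,390,185),2.4); 
R=np.zeros((a.shape[0],312,3),np.uint8); R[:234]=b; R[240:240+b2.shape[0],:min(312,b2.shape[1])]=b2[:,:312]
cv2.imwrite("pics/"+sys.argv[1],np.hstack([a,R]))
E
python3 look.py j1.png 144 | grep '#'
```

```text
[ 5.83489e+02 -2.01730e+02  9.99880e+01 -9.00000e-02]
[-0.013 -0.003  0.32  -0.   ] mm 3.4
# [ 583.3 -201.6   99.5] [-0.3 -0.3 -0.4] 0.3618792709508135
```

View pics/j1.png

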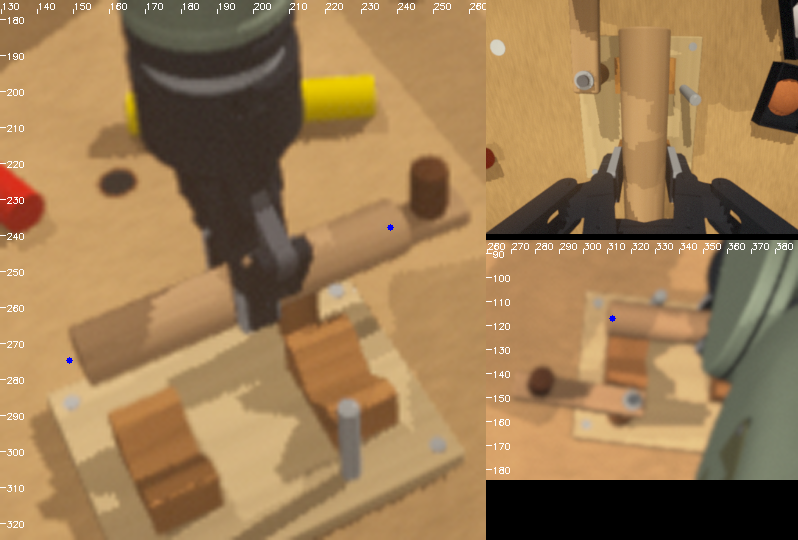

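```bash
python3 - <<'E'
from m2 import *
w=get_image("wrist"); s=get_state(); I=w["pixels"]
print("##",I[36:60:2,260].tolist())
zc=143.5
ee=s["ee_pos"]; c=-np.array(w["R"]).T@np.array(w["t"]).ravel(); print("##cam",c,ee)
ax=np.array([np.cos(q[2]),np.sin(q[2]),0])
for v in(44,46,48): 
    P=unproj(w,[(261,v)],zc+16)[0]; print("##",v,"end along jig x from TCP",(P-ee)@ax, "lat",np.cross(ax,P-ee)[2])
J0=np.array([q[0],q[1],0])
for n,uvs in(("scene",[(152.3,273.1),(240.6,236.2)]),):
    P=unproj(sc,uvs,zc); print("##",n,[( (x-J0)@ax, np.cross(ax,x-J0)[2]) for x in P], "tcp",(ee-J0)@ax,np.cross(ax,ee-J0)[2])
P=unproj(im,[(260+122/2.4-.5,85+80/2.4-.5)],zc)[0]; print("## top",(P-J0)@ax,np.cross(ax,P-J0)[2])
E
```

```text
dowel [[538.3 126.7  16. ]
 [382.2  86.3  16. ]
 [458.2 106.   16. ]
 [546.2 128.7  16. ]
 [372.2  83.6  16. ]] len 179.76638414588967 yaw 0.2538171808489065
jig [ 575.647 -203.367    1.473] [[ 0.3 -0.7]
 [ 0.8 -1.3]
 [-0.3 -0.4]
 [-0.4 -0.8]
 [-0.4  3. ]]
saddles mid [[317.5 135.8]
 [362.1 141.1]
 [319.3 154.6]]
knob [543.46560342 -56.07112847 110.        ] pivot [ 523.31381773 -142.94976058    0.        ] r 89.18515113375541 a 1.4409877478115378
-----
jig [ 582.448 -205.001    1.481    2.193    7.916]
[[-0.0, 0.3], [0.4, -0.9], [-0.1, 0.1], [-0.3, 0.3], [0.5, 1.8], [-0.7, -0.8], [-0.8, -1.2], [-0.3, -0.1], [0.7, -1.0], [-0.4, -0.3], [0.7, 0.4], [0.5, 1.5], [-0.5, 0.2], [0.5, 0.7], [-0.4, 0.6], [0.0, -0.5], [0.2, -0.7], [-0.6, -0.3]]
piv [ 529.61367439 -145.02166948    0.        ] knob [543.84094045 -54.98501772 112.        ] r 91.15379179993357 a 1.5038610267705061
dowel [[539.2 127.8  16. ]
 [383.2  87.3  16. ]
 [459.2 107.   16. ]]
yaw 0.25391132896145474 scene ends x1.5625 [[482.8 344.2]
 [397.9 296.6]]
## [[87, 142, 185], [87, 143, 183], [79, 138, 180], [85, 141, 183], [102, 158, 200], [97, 150, 193], [93, 147, 189], [94, 146, 189], [95, 148, 189], [95, 146, 188], [94, 147, 188], [94, 148, 189]]
##cam [ 590.46004892 -124.19187749  278.79435279] [ 583.46997197 -201.46313884   99.92350844]
## 44 end along jig x from TCP 90.57888275149394 lat -0.6252163842279472
## 46 end along jig x from TCP 89.9669033723121 lat -0.6263304675019938
## 48 end along jig x from TCP 89.3532257851986 lat -0.6274491353978577
## scene [(np.float64(-83.45376817423872), np.float64(0.7087090933595483)), (np.float64(96.65219372327014), np.float64(1.194234267152427))] tcp 3.6148838929068488 -0.7001711610689811
## top 93.75232439774601 1.6963953505620673
```

{"api": "arm_command", "payload": {
  "motion": [
    [1,[-0.019,0,0.05],0],
    [1,[-0.019,0,0.15],0],
    [1,[-0.019,0,0.25],0],
    [1,[-0.019,0,0.32],0],
    [1,[-0.019,0,0.35],0],
    [1,[-0.019,0,0.366],0],
    [1,[-0.019,0,0.372],0],
    [1,[-0.019,0,0.376],0],
    [1,[-0.019,0,0.376],0],
    [1,[-0.019,0,0.376],0]
  ]
}}

```text
time_s: 9.4
ee_pos: [583.5, -206.6, 6.6]
eef_rot: [[0.09, 0.996, 0.001], [0.996, -0.09, -0.0], [-0.0, 0.001, -1.0]]
ft_force: [0.0, -0.3, -1.1]
finger_gap: 0.358
```

{"api": "arm_command", "payload": {
  "motion": [
    [1,[0,0,0.006],0],
    [1,[0,0,0.01],0],
    [1,[0,0,0.012],0],
    [1,[0,0,0.012],0]
  ]
}}

```text
time_s: 9.8
ee_pos: [583.0, -206.4, 2.8]
eef_rot: [[0.09, 0.996, -0.0], [0.996, -0.09, 0.0], [0.0, -0.0, -1.0]]
ft_force: [0.1, 0.1, -1.5]
finger_gap: 0.359
```

{"api": "arm_command", "payload": {
  "motion": [
    [1,[0,0,0.004],0],
    [1,[0,0,0.006],0],
    [1,[0,0,0.006],0]
  ]
}}

```text
time_s: 10.1
ee_pos: [583.0, -206.4, 1.3]
eef_rot: [[0.09, 0.996, -0.0], [0.996, -0.09, 0.0], [0.0, -0.0, -1.0]]
ft_force: [-0.5, 1.2, -1.1]
finger_gap: 0.366
```

{"api": "arm_command", "payload": {
  "motion": [
    [1,[0,0,0.003],0],
    [1,[0,0,0.004],0],
    [1,[0,0,0.004],0]
  ]
}}

```text
time_s: 10.4
ee_pos: [583.3, -206.4, 1.0]
eef_rot: [[0.091, 0.996, 0.001], [0.996, -0.091, 0.0], [0.0, 0.001, -1.0]]
ft_force: [-0.1, 0.6, 3.5]
finger_gap: 0.361
```

```bash
sed -i 's/^/ /;s/^ //' look.py; python3 plan.py d -0.019 0 0.376 0; python3 plan.py d 0 0 0.012 0;python3 plan.py d 0 0 0.006 0;python3 plan.py d 0 0 0.004 0; python3 look.py j2.png 44.6 | grep '#'
```

```text
[ 5.83061e+02 -2.06460e+02  5.98800e+00 -9.00000e-02]
[ 5.83061e+02 -2.06460e+02  2.98800e+00 -9.00000e-02]
[ 5.83061e+02 -2.06460e+02  1.48800e+00 -9.00000e-02]
[ 5.83061e+02 -2.06460e+02  4.88000e-01 -9.00000e-02]
# [ 583.3 -206.4    1. ] [-0.1  0.6  3.5] 0.3605231402827394
```

View pics/j2.png

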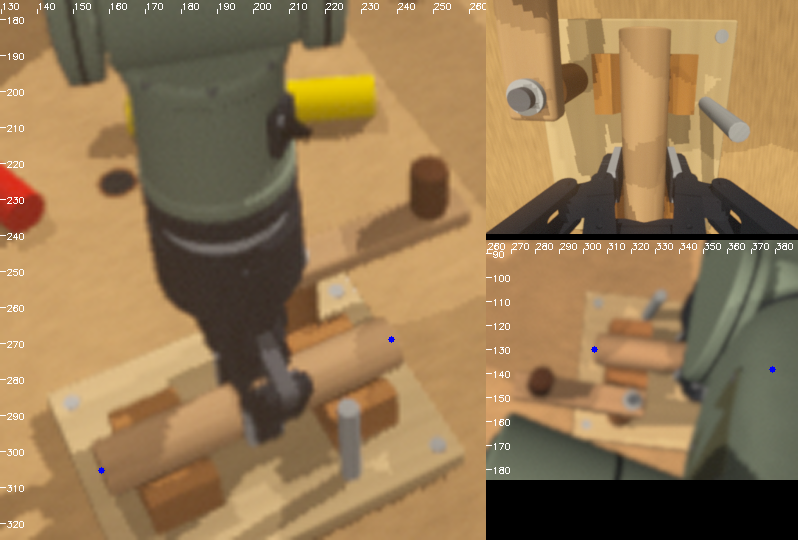

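```bash
python3 - <<'E' | grep '##'
from m2 import *
w=get_image("wrist"); ax=np.array([np.cos(q[2]),np.sin(q[2]),0]); J0=np.array([q[0],q[1],0]); I=w["pixels"]
cv2.imwrite("pics/wj.png",I)
f=lambda u,v,z:round(float((unproj(w,[(u,v)],z)[0]-J0)@ax),1)
print("## end rim",f(261,46,60.6),f(261,48,60.6),"saddle far/near",f(190,88.6,44),f(345,88.6,44),f(190,187,44),f(345,187,44))
print("## dowel col",I[34:58:2,261].tolist()); 
print("## saddle col",I[78:98:2,190].tolist()); print("##",I[180:200:2,335].tolist())
E
```

```text
## end rim 88.6 88.0 saddle far/near 75.1 75.0 35.4 35.3
## dowel col [[120, 178, 210], [117, 174, 205], [115, 173, 204], [114, 172, 203], [110, 168, 203], [114, 171, 213], [106, 162, 205], [104, 159, 201], [104, 158, 201], [104, 158, 200], [105, 159, 201], [103, 157, 201]]
## saddle col [[75, 122, 149], [79, 122, 151], [79, 122, 150], [78, 122, 150], [75, 119, 148], [60, 125, 180], [62, 135, 197], [65, 138, 199], [66, 138, 199], [63, 133, 195]]
## [[62, 127, 186], [56, 120, 181], [60, 122, 181], [59, 123, 180], [78, 136, 182], [100, 154, 185], [104, 156, 186], [104, 156, 187], [97, 148, 179], [86, 134, 164]]
```

{"api": "arm_command", "payload": {
  "motion": [
    [0.5,[0,0,0],0],
    [0.5,[0,0,0],0],
    [0.3,[0,0,0],0],
    [0.3,[0,0,0],0],
    [0.3,[0,0,0],0],
    [0.3,[0,0,-0.05],0],
    [0.3,[0,0,-0.15],0],
    [0.3,[0,0,-0.3],0],
    [0.3,[0,0,-0.44],0],
    [0.3,[0,0,-0.48],0],
    [0.3,[0,0,-0.48],0]
  ],
  "squeeze": 20
}}

```text
time_s: 11.7
ee_pos: [584.2, -206.9, 122.9]
eef_rot: [[0.09, 0.996, 0.005], [0.996, -0.09, -0.002], [-0.001, 0.005, -1.0]]
ft_force: [-1.0, -0.1, -0.3]
finger_gap: 0.702
```

```bash
python3 plan.py d 0 0 -0.48 0; python3 plan.py t 543.7 -56.1 120.5 -0.157
```

```text
[ 5.83061e+02 -2.06460e+02  1.20488e+02 -9.00000e-02]
[ 0.585 -0.211 -0.     0.042] mm 155.4
```

{"api": "arm_command", "payload": {
  "motion": [
    [0.3,[0.1,-0.04,0],0.042],
    [0.3,[0.25,-0.1,0],0.042],
    [0.3,[0.42,-0.16,0],0.042],
    [0.3,[0.54,-0.2,0],0.042],
    [0.3,[0.585,-0.211,0],0.042],
    [0.3,[0.585,-0.211,0],0.042],
    [0.3,[0.585,-0.211,0],0.042]
  ]
}}

```text
time_s: 12.4
ee_pos: [543.9, -56.8, 119.8]
eef_rot: [[0.156, 0.988, -0.001], [0.988, -0.156, -0.001], [-0.001, -0.001, -1.0]]
ft_force: [0.9, 0.0, 0.6]
finger_gap: 0.697
```

```bash
python3 plan.py d 0.585 -0.211 0 0.042; python3 - <<'E' | grep '##'
from m2 import *
w=get_image("wrist"); s=get_state(); sc=get_image("scene"); t=get_image("top")
K0=np.array([543.7,-56.1,115]); print("##",s["ee_pos"],"knob px wrist",proj(w,[K0]).round(0),"scene",proj(sc,[K0]).round(0))
a=cv2.resize(w["pixels"],(400,300)); p0=proj(w,[K0])[0]*400/512; cv2.circle(a,tuple(int(x) for x in p0),3,(255,0,0),-1)
b=cv2.resize(sc["pixels"][185:325,140:280],(400,400),interpolation=cv2.INTER_CUBIC)
a=cv2.copyMakeBorder(a,0,100,0,0,0); cv2.imwrite("pics/k1.png",np.hstack([a,b]))
E
```

```text
[ 5.43713e+02 -5.60490e+01  1.20488e+02 -1.56000e-01]
## [544.00417144 -57.16898237 119.9177231 ] knob px wrist [[259. 222.]] scene [[249. 222.]]
```

View pics/k1.png

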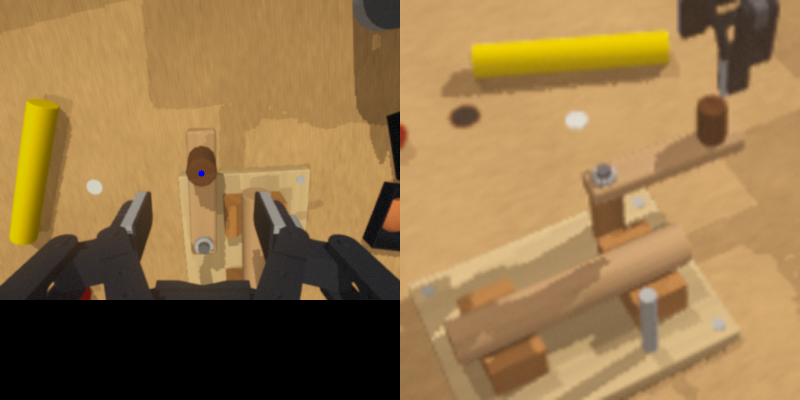

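The dowel is bedded in both saddles. The knob top at (201,173) in the wrist view sits midway between the fingers. Next: descend and grip it.

{"api": "arm_command", "payload": {
  "motion": [
    [0.3,[0,0,0.08],0],
    [0.3,[0,0,0.18],0],
    [0.3,[0,0,0.24],0],
    [0.3,[0,0,0.258],0],
    [0.3,[0,0,0.258],0],
    [0.8,[0,0,0.258],0],
    [0.8,[0,0,0.258],0],
    [0.8,[0,0,0.258],0],
    [0.8,[0,0,0.258],0],
    [0.8,[0,0,0.258],0],
    [0.8,[0,0,0.258],0]
  ]
}}

```text
time_s: 13.65
ee_pos: [544.4, -56.2, 56.9]
eef_rot: [[0.156, 0.988, 0.002], [0.988, -0.156, -0.0], [-0.0, 0.002, -1.0]]
ft_force: [-0.2, -1.1, 6.1]
finger_gap: 0.274
```

```bash
python3 plan.py d 0 0 0.258 0; cat > arc.py <<'E'
import numpy as np,json,sys
# arc a0->a1 about the pivot, tool turning with the strap; units in tool axes at the start
x,y,z,t=json.load(open("cmd.json")); piv=np.array([529.6,-145.0]); q2=1.481
a0,a1,n=float(sys.argv[1]),float(sys.argv[2]),int(sys.argv[3])
Y=np.array([np.cos(t),np.sin(t)]);X=np.array([-Y[1],Y[0]])
for a in np.linspace(a0,a1,n+1)[1:]:
    w=q2+a-np.pi/2; p=piv+90*np.array([np.cos(w),np.sin(w)]); d=p-[x,y]
    print(np.round([d@X/250,d@Y/250,(a0-a)/(np.pi/2)],3).tolist(),p.round(1))
E
python3 arc.py 1.504 0.75 10
```

```text
[ 5.43713e+02 -5.60490e+01  5.59880e+01 -1.56000e-01]
[-0.001, 0.027, 0.048] [550.3 -57.4]
[-0.004, 0.054, 0.096] [556.8 -59.2]
[-0.009, 0.08, 0.144] [563.2 -61.5]
[-0.017, 0.107, 0.192] [569.4 -64.3]
[-0.026, 0.132, 0.24] [575.4 -67.5]
[-0.037, 0.157, 0.288] [581.1 -71.2]
[-0.049, 0.181, 0.336] [586.5 -75.3]
[-0.064, 0.204, 0.384] [591.6 -79.8]
[-0.08, 0.226, 0.432] [596.3 -84.6]
[-0.098, 0.246, 0.48] [600.7 -89.8]
```

{"api": "arm_command", "payload": {
  "motion": [
    [0.5,[0,0,0],0],
    [0.5,[0,0,0],0],
    [0.5,[0,0,-0.024],0],
    [0.5,[0,0,-0.024],0],
    [0.8,[0,0,-0.024],0],
    [0.8,[0,0,-0.024],0],
    [0.8,[0,0,-0.024],0],
    [0.8,[0,0,-0.024],0]
  ]
}}

```text
time_s: 14.45
ee_pos: [543.8, -56.0, 62.1]
eef_rot: [[0.156, 0.988, 0.0], [0.988, -0.156, 0.0], [0.0, 0.0, -1.0]]
ft_force: [-0.3, 0.8, 2.5]
finger_gap: 0.271
```

{"api": "arm_command", "payload": {
  "motion": [
    [0.8,[-0.001,0.027,0],0.048],
    [0.8,[-0.004,0.054,0],0.096],
    [0.8,[-0.009,0.08,0],0.144],
    [0.8,[-0.017,0.107,0],0.192],
    [0.8,[-0.026,0.132,0],0.24],
    [0.8,[-0.037,0.157,0],0.288],
    [0.8,[-0.049,0.181,0],0.336],
    [0.8,[-0.064,0.204,0],0.384],
    [0.8,[-0.08,0.226,0],0.432],
    [0.8,[-0.098,0.246,0],0.48],
    [0.8,[-0.098,0.246,0],0.48]
  ]
}}

```text
time_s: 15.55
ee_pos: [601.6, -89.6, 62.1]
eef_rot: [[0.79, 0.613, 0.002], [0.613, -0.79, 0.001], [0.002, 0.0, -1.0]]
ft_force: [1.9, 2.6, 3.3]
finger_gap: 0.271
```

```bash
python3 plan.py d 0 0 -0.024 0; python3 plan.py d -0.098 0.246 0 0.48; python3 arc.py 0.75 0.0 10
```

```text
[ 5.43713e+02 -5.60490e+01  6.19880e+01 -1.56000e-01]
[600.651 -89.822  61.988  -0.91 ]
[-0.001, 0.027, 0.048] [604.6 -95.3]
[-0.004, 0.054, 0.095] [ 608.1 -101. ]
[-0.009, 0.08, 0.143] [ 611.2 -107.1]
[-0.016, 0.106, 0.191] [ 613.8 -113.3]
[-0.025, 0.132, 0.239] [ 616.  -119.7]
[-0.036, 0.157, 0.286] [ 617.6 -126.2]
[-0.048, 0.18, 0.334] [ 618.8 -132.9]
[-0.063, 0.203, 0.382] [ 619.4 -139.6]
[-0.079, 0.225, 0.43] [ 619.6 -146.3]
[-0.097, 0.245, 0.477] [ 619.2 -153.1]
```

{"api": "arm_command", "payload": {
  "motion": [
    [0.8,[-0.001,0.027,0],0.048],
    [0.8,[-0.004,0.054,0],0.095],
    [0.8,[-0.009,0.08,0],0.143],
    [0.8,[-0.016,0.106,0],0.191],
    [0.8,[-0.025,0.132,0],0.239],
    [0.8,[-0.036,0.157,0],0.286],
    [0.8,[-0.048,0.18,0],0.334],
    [0.8,[-0.063,0.203,0],0.382],
    [0.8,[-0.071,0.214,0],0.406],
    [0.8,[-0.079,0.225,0],0.43],
    [0.8,[-0.079,0.225,0],0.43]
  ]
}}

```text
time_s: 16.65
ee_pos: [620.5, -146.1, 62.1]
eef_rot: [[1.0, -0.014, 0.002], [-0.014, -1.0, 0.001], [0.002, -0.001, -1.0]]
ft_force: [2.0, 3.2, 1.4]
finger_gap: 0.266
```

```bash
python3 plan.py d -0.079 0.225 0 0.43; python3 arc.py 0.075 -0.06 6
```

```text
[ 619.567 -146.358   61.988   -1.586]
[-0.0, 0.008, 0.014] [ 619.5 -148.4]
[-0.0, 0.016, 0.029] [ 619.4 -150.4]
[-0.001, 0.024, 0.043] [ 619.3 -152.4]
[-0.001, 0.032, 0.057] [ 619.1 -154.4]
[-0.002, 0.04, 0.072] [ 618.9 -156.4]
[-0.003, 0.048, 0.086] [ 618.6 -158.4]
```

{"api": "arm_command", "payload": {
  "motion": [
    [0.8,[0,0.008,0],0.014],
    [0.8,[0,0.016,0],0.029],
    [0.8,[0,0.022,0],0.043],
    [0.8,[0,0.026,0],0.043],
    [0.8,[0,0.026,0],0.043]
  ]
}}

```text
time_s: 17.15
ee_pos: [620.1, -152.7, 62.1]
eef_rot: [[0.997, -0.083, 0.001], [-0.083, -0.997, 0.001], [0.001, -0.001, -1.0]]
ft_force: [5.1, 2.1, 1.3]
finger_gap: 0.269
```

{"api": "arm_command", "payload": {
  "motion": [
    [0.8,[0,0.004,0],0],
    [0.8,[0,0.008,0],0],
    [0.8,[0,0.008,0],0]
  ]
}}

```text
time_s: 17.45
ee_pos: [619.7, -153.2, 62.1]
eef_rot: [[0.997, -0.083, 0.001], [-0.083, -0.997, 0.003], [0.001, -0.003, -1.0]]
ft_force: [3.7, 7.2, 2.4]
finger_gap: 0.271
```

{"api": "arm_command", "payload": {
  "motion": [
    [0.8,[0,0.006,0],0],
    [0.8,[0,0.006,0],0]
  ]
}}

```text
time_s: 17.65
ee_pos: [619.8, -153.2, 62.1]
eef_rot: [[0.997, -0.083, 0.001], [-0.083, -0.997, 0.005], [0.001, -0.005, -1.0]]
ft_force: [4.7, 10.7, 3.6]
finger_gap: 0.273
```

```bash
python3 - <<'E' | grep '##'
from m2 import *
s=get_state(); ee=s["ee_pos"]; d=ee-piv; print("##",ee.round(1),s["ft_force"].round(1),"a",np.arctan2(d[1],d[0])-q[2]+np.pi/2)
E
```

```text
## [ 619.8 -153.2   62.1] [ 4.7 10.7  3.6] a -0.0011009973870725887
```

{"api": "arm_command", "payload": {
  "motion": [
    [0.5,[0,0,0],0],
    [0.5,[0,0,0],0],
    [0.4,[0,0,0],0],
    [0.4,[0,0,0],0],
    [0.4,[0,0,-0.05],0],
    [0.4,[0,0,-0.15],0],
    [0.4,[0,0,-0.3],0],
    [0.4,[0,0,-0.48],0],
    [0.4,[0,0,-0.6],0],
    [0.4,[-0.3,0,-0.7],0],
    [0.4,[-0.6,0,-0.7],0],
    [0.4,[-0.9,0,-0.7],0]
  ]
}}

```text
time_s: 18.85
ee_pos: [471.2, -144.4, 235.7]
eef_rot: [[0.997, -0.082, 0.002], [-0.082, -0.997, -0.001], [0.002, 0.001, -1.0]]
ft_force: [-0.1, -0.8, 0.3]
finger_gap: 0.602
```

{"api": "arm_command", "payload": {
  "motion": [
    [0.4,[-0.2,-0.2,0],0],
    [0.4,[-0.2,-0.4,0],0],
    [0.4,[-0.2,-0.6,0],0],
    [0.4,[-0.2,-0.8,0],0],
    [0.4,[-0.2,-0.8,0],0],
    [0.4,[-0.2,-0.8,0],0]
  ]
}}

```text
time_s: 19.45
ee_pos: [439.1, 61.0, 235.0]
eef_rot: [[0.997, -0.078, 0.001], [-0.078, -0.997, 0.0], [0.001, -0.0, -1.0]]
ft_force: [0.4, -0.4, 0.1]
finger_gap: 0.601
```

```bash
python3 look.py fin.png 44.6 | grep '#'; python3 - <<'E' | grep '##'
from m2 import *
t=get_image("top"); sc=get_image("scene")
old=pickle.load(open("top.pkl","rb"))
# knob: dark brown blob in the top view near predicted place, dowel ends by predicted-axis profile
K0=W(q,np.array([[55,-32,115.]])); print("## knob expected top",proj(t,K0).round(1),"scene",proj(sc,K0).round(1))
for n,im_ in(("top",t),("scene",sc)):
    p0=proj(im_,K0)[0]; I=im_["pixels"].astype(int); x,y=p0.astype(int)
    m=(I[y-14:y+18,x-14:x+15].sum(2)<190); v,u=np.nonzero(m); print("##",n,"dark blob",m.sum(),(u.mean()+x-14).round(1) if len(u) else 0,(v.mean()+y-14).round(1) if len(v) else 0)
    for sgn in(-1,1):
        s_=np.arange(70,112,2); pts=proj(im_,W(q,np.c_[sgn*s_,0*s_,0*s_+55.]))
        print("##",n,sgn,[(int(a),int(I[int(round(p[1])),int(round(p[0]))].sum())) for a,p in zip(s_,pts)])
E
```

```text
# [439.1  61.  235. ] [ 0.4 -0.4  0.1] 0.6013355630547701
## knob expected top [[326.7 109.1]] scene [[230.  265.5]]
## top dark blob 40 324.6 114.1
## top -1 [(70, 468), (72, 472), (74, 469), (76, 480), (78, 478), (80, 478), (82, 477), (84, 476), (86, 477), (88, 473), (90, 439), (92, 439), (94, 376), (96, 326), (98, 323), (100, 319), (102, 319), (104, 319), (106, 317), (108, 319), (110, 323)]
## top 1 [(70, 462), (72, 482), (74, 481), (76, 481), (78, 486), (80, 482), (82, 485), (84, 479), (86, 453), (88, 417), (90, 417), (92, 412), (94, 438), (96, 458), (98, 485), (100, 512), (102, 512), (104, 498), (106, 457), (108, 451), (110, 459)]
## scene dark blob 89 230.4 275.1
## scene -1 [(70, 454), (72, 460), (74, 454), (76, 461), (78, 456), (80, 459), (82, 462), (84, 457), (86, 462), (88, 458), (90, 373), (92, 352), (94, 384), (96, 392), (98, 385), (100, 388), (102, 348), (104, 344), (106, 346), (108, 342), (110, 349)]
## scene 1 [(70, 244), (72, 243), (74, 243), (76, 240), (78, 247), (80, 243), (82, 253), (84, 290), (86, 460), (88, 468), (90, 476), (92, 477), (94, 458), (96, 456), (98, 459), (100, 454), (102, 458), (104, 455), (106, 454), (108, 459), (110, 454)]
```

```bash
python3 -c "
from station import *
print(sign_off())"
```

```text
the job is handed in; nothing more can be done
None
```

The thick round dowel is lying in both V saddles and the strap is swung across it against the stop pin. I handed the job in at about 19.5 s, with the gripper clear of everything.

**Last checks**
- **Bedding:** the dowel met the saddles at the expected height with about 3.5 N. A scene view after release showed it in both saddles.
- **Centring:** before release, the wrist and top views put it within 1 mm of centre, but the scene view read about 3 mm off. At the end, the top view put the ends near -92 and +87 mm, about 2 mm off centre.
- **Strap:** pushing harder at the stop raised the force from 7 to 11 N with no movement. The angle there worked out at about 0.00 rad. After release, the knob showed up about where it should be in both the top and scene views.

**What went wrong or disagreed**
- **First grasp:** it closed above the dowel because the real fingertips sit about 30 mm higher than the reported tool position. It turned the dowel slightly; I re-measured and gripped lower.
- **Jig board:** it is about 8 mm off-centre from the V, so I worked from the saddles and pin instead.
- **Knob grip:** on the first grip the wrist read about 6 N upward, probably the fingertips on the strap. I re-gripped 6 mm higher before swinging it.
- **Final picture:** the last one couldn't be viewed because the 12-picture limit was reached, so the final check used pixel values only.

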